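Line up chocolate tablets in the steel corner and close the row with a bar

ROBOT

A 6-joint arm with a two-finger parallel gripper is mounted at the origin on the work surface. World frame = base frame: x ahead of the robot, y to its left, z up, the work surface at z = 0. Lengths are in m, angles in rad, forces in N, time in s.
With the tool pointing down it reaches from about 0.25 to 0.725 m from the base axis. Payload 4 kg.
Tool frame: the origin (TCP) lies at the centre of the arm's flange, where the gripper is bolted on; the fingertips stand 173 mm ahead of it and the grasp point (between the pads) lies 155 mm ahead of it; x points along the fingers, z is the direction in which the jaws open and shut, and the axes are right-handed (so a half turn about x gives the same grasp; the last joint's range is limited). The gripper opens to 85 mm and grips with 20 to 120 N. Pads are 22 mm wide; open, the fingers measure 114 mm over their backs; the gripper's body (76 mm by 85 mm) begins 54 mm behind the grasp point. The pads swing forward as they close: fully open they stand 13 mm farther back than shut.
Start: joints at [-1.17, 0.241, 0.005, 1.335, 0, 1.571], TCP at [0.195, -0.46, 0.405] pointing down, gripper open.
Joint ranges: [-2.72, 2.72], [-1.05, 1.87], [-1.09, 1.28], [-1.99, 2.15], [-1.42, 1.44], [-3.14, 3.14]. Speed limits (rad/s): [2.79, 2.79, 3.14, 3.14, 3.14, 3.14].

INTERFACE

Orientations are given as a unit quaternion [x, y, z, w].
In Python, from workcell import bot gives the robot as it stands.
- The arm moves only by the tool arm_command, never from a script. Its argument "moves" is one flat list of numbers, 7 for each row, row after row: the shift along the tool's x, y, z in m, then the turn, a rotation vector about the tool's x, y, z in rad, then the closure, from -1 (fully open) to 1 (shut). A call has 1 to 20 rows; each row shifts and turns the pose as measured when the row begins, along the tool's axes as they then stand; what a row does not reach is not made up. A row lasts 1/12 s, in which the tool goes at most 41.7 mm and 7.16 degrees, less where a joint would pass 70% of its speed; a pose out of reach is approached as far as the arm can. A call with a gripper value outside its range is refused whole. The fingers move at their own pace and stop on an object; the grip force is fixed at half the most. Time passes only in rows, so rows that do not move let the fingers close. It gives the time, the measured TCP pose, the force and the opening at its end, in the units of the state.
- bot.get_obs(): the state, without advancing time (a new reading comes with each control period).
- bot.camera(name): name is "scene" or "top"; returns the picture (420x560x3 uint8, red, green, blue); there is no depth.
- bot.get_calibration(name): a dict with "mtx" (3x3 intrinsics, pixels), "world_from_camera" (4x4, takes a point from camera to world coordinates). Camera axes: x right, y up, looking along -z (the intrinsics and any distortion apply to the point x, -y, -z); pixel columns grow to the right and rows downward; lengths in m; the calibration is good to about 2 mm. A picture is of the moment at which its call begins. get_calibration takes no time and is no camera call.
- bot.job_done(): hands the job in, once; it reports no verdict.
The state is a dict: "clock": time; "joint_pos": joint angles; "joint_vel": joint speeds; "tau": joint torques, N m; "eef_pos": TCP position; "tool_rot": TCP orientation; "ft_force": force on the tool from outside, world axes, zero at the start; "ft_torque": the same for the moment, N m; "grip_width": finger opening in m.
Only numpy, scipy, OpenCV 4.12 (cv2) and the standard library are available. Lean on these libraries where they do the work, as an engineer would, in place of code of your own. Each camera call takes 0.05 s, during which the arm holds its last target.

TASK

Nudge the three square chocolate tablets into one straight, closed-up row in the fixed steel corner: every tablet flat on the bench with its back edge flush along the long rail, the end one against the short stop, and each touching the next. Then lay the loose aluminium bar along the open front of the row, flush against all three tablets and centred on the row, and let go. Do not tip the tablets up, and leave the pumpkin, the bowl and the palette knife where they are.

Things in the scene. Friction and masses are not known exactly. Their poses are not given: they have to be found in the camera images.
- corner: fixed steel L on the marble bench, 20 mm high. Origin: bench level, on the long rail's working face, middle of the finished row. x from the row through the rail (away from the robot), y along the rail to the short stop. Rail: x 0 to 20, y -280 to 140 mm. Stop: x -60 to 20, y 120 to 140 mm. Finished row: x -80 to 0, y -120 to 120 mm; the bar then at x -100 to -80 mm
- tablet_a: square moulded chocolate tablet, nine raised pillows on top, 80 x 80 mm, 18 mm thick, about 0.14 kg, loose on the bench; like the other two; too wide for most grippers but slides easily when pushed at an edge. Origin: centre of its underside; x and y along its edges, z up. Starts in front of the rail, nearest the stop
- tablet_b: square moulded chocolate tablet, nine raised pillows on top, 80 x 80 mm, 18 mm thick, about 0.14 kg, loose on the bench; like the other two; too wide for most grippers but slides easily when pushed at an edge. Origin: centre of its underside; x and y along its edges, z up. Starts in front of the rail, as the middle one
- tablet_c: square moulded chocolate tablet, nine raised pillows on top, 80 x 80 mm, 18 mm thick, about 0.14 kg, loose on the bench; like the other two; too wide for most grippers but slides easily when pushed at an edge. Origin: centre of its underside; x and y along its edges, z up. Starts in front of the rail, farthest from the stop
- bar: loose straight aluminium bar, square section 20 x 20 mm, 240 mm long, 0.28 kg, lying on the bench to the left or the right of the tablets, its length pointing roughly away from the robot. Origin: centre of its underside; y along its length, z up
- bar_center (a point): centre of the bar, 10 mm above its underside
- palette_knife: bystander: palette knife with dark wooden handle and steel blade, about 224 mm long along its x, 30 mm wide, 18 mm high, lying on the bench on the other side from the bar. Origin: underside, between handle and blade
- pumpkin: bystander: chocolate pumpkin, 106 mm across, 101 mm high, standing on the bench beyond the bar or the palette knife. Origin: centre of its underside
- bowl: bystander: small steel bowl, 104 mm across, 50 mm high, standing on the bench on the other side from the pumpkin. Origin: centre of its underside

How it is judged:
By the outcome, as a careful person would: the job done as asked, in the order asked, and still so for the second after the job is handed in, with the robot touching nothing.
It also fails if it takes over 72 s, if anything falls off the work surface, if the arm or the gripper's body presses on something with over 40 N, if the wrist force passes 120 N, or if a joint passes its speed limit or range.

## Working session

There is one attempt and no reset: what is moved stays moved. The work goes in short steps, Python scripts to look and compute and a tool call to move; the robot and the scene stay as the last step left them, time stands still between calls to the robot, and variables do not carry over. Pictures are saved under pics/ and viewed, and the job is handed in when it is done.

Besides the shell and the picture viewer there is one more tool, called after "Emit:" as name(argument=value, ...) on one line, values as JSON. arm_command: Moves the arm, as the interface text tells. Its arguments: {"type":"object","properties":{"moves":{"type":"array"}},"required":["moves"]}

```bash
mkdir -p pics; ls; python3 - <<'E'
from workcell import bot
import cv2
for n in ("scene","top"):
    im=bot.camera(n); cv2.imwrite(f"pics/{n}0.png",im[:,:,::-1])
    c=bot.get_calibration(n); print(n,c)
o=bot.get_obs(); print({k:o[k] for k in("clock","eef_pos","tool_rot","grip_width","ft_force")})
E
```

```text
pics
scene {'mtx': array([[384.91871278,   0.        , 277.91534201],
       [  0.        , 384.91871278, 210.3804343 ],
       [  0.        ,   0.        ,   1.        ]]), 'world_from_camera': array([[-0.70836548, -0.58596248,  0.39353059,  0.98578341],
       [ 0.7056625 , -0.57519491,  0.41375263,  0.42425439],
       [-0.01608673,  0.57078786,  0.82093997,  0.91699015],
       [ 0.        ,  0.        ,  0.        ,  1.        ]])}
top {'mtx': array([[486.69855005,   0.        , 277.13968171],
       [  0.        , 486.69855005, 204.66900647],
       [  0.        ,   0.        ,   1.        ]]), 'world_from_camera': array([[-0.02085117,  0.99825467, -0.05525247,  0.47446792],
       [-0.99972639, -0.02140409, -0.00943437,  0.0044808 ],
       [-0.01060053,  0.05504064,  0.99842784,  1.46081554],
       [ 0.        ,  0.        ,  0.        ,  1.        ]])}
{'clock': 0.1, 'eef_pos': array([ 0.1949864 , -0.46015833,  0.40389881]), 'tool_rot': array([ 0.39083929,  0.59007676, -0.3900971 ,  0.58896377]), 'grip_width': 0.0857234986093967, 'ft_force': array([-1.15240861, -0.28138231,  0.00491626])}
```

View pics/top0.png

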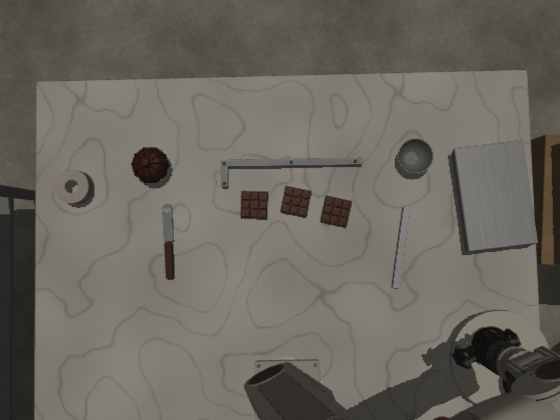

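View pics/scene0.png

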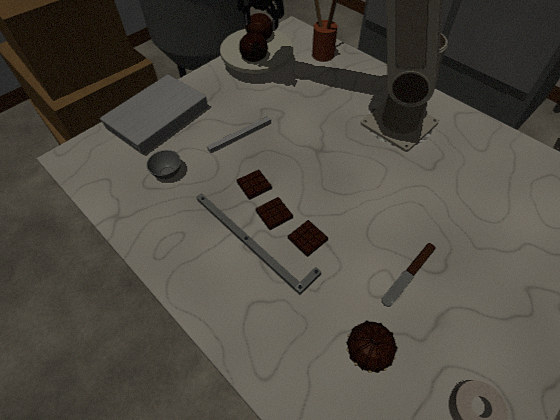

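```bash
python3 - <<'E'
import cv2
im=cv2.imread("pics/top0.png")
cv2.imwrite("pics/top0a.png",cv2.resize(im[90:265,150:410],None,fx=3,fy=3,interpolation=cv2.INTER_CUBIC))
E
```

```text
(no output)
```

View pics/top0a.png

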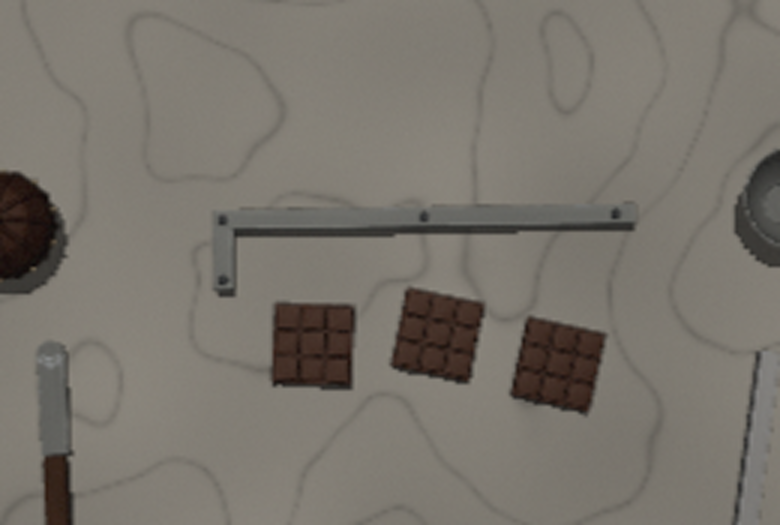

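Top view: three tablets around px (255,205), (296,202) and (336,211). The rail runs (222,163)→(361,161) with its stop at the left end, at +y. The bar runs (404,208)→(396,288) on the right, the knife is on the left, the pumpkin is at (150,165) and the bowl at (415,156).

```bash
cat > h.py <<'E'
import numpy as np, cv2
from workcell import bot
from scipy.spatial.transform import Rotation as R
def ray(name,px,z):
    c=bot.get_calibration(name);K=c["mtx"];T=c["world_from_camera"]
    px=np.atleast_2d(np.asarray(px,float))
    d=np.c_[(px[:,0]-K[0,2])/K[0,0],-(px[:,1]-K[1,2])/K[1,1],-np.ones(len(px))]@T[:3,:3].T
    o=T[:3,3]; return o+d*((z-o[2])/d[:,2])[:,None]
def proj(name,P):
    c=bot.get_calibration(name);K=c["mtx"];T=c["world_from_camera"]
    p=(np.atleast_2d(P)-T[:3,3])@T[:3,:3]
    return np.c_[K[0,0]*p[:,0]/-p[:,2]+K[0,2],K[1,1]*p[:,1]/p[:,2]+K[1,2]] if False else np.c_[K[0,0]*p[:,0]/-p[:,2]+K[0,2],K[1,1]*(-p[:,1])/-p[:,2]+K[1,2]]
def rect(name,im,x0,x1,y0,y1,z,s=0.0005):
    # metric rectified view at height z: rows: x1 (top)->x0, cols: y1(left)->y0
    w=int((y1-y0)/s);h=int((x1-x0)/s)
    P=[[x1,y1,z],[x1,y0,z],[x0,y0,z],[x0,y1,z]]
    H=cv2.getPerspectiveTransform(proj(name,P).astype(np.float32),np.float32([[0,0],[w,0],[w,h],[0,h]]))
    return cv2.warpPerspective(im,H,(w,h),flags=cv2.INTER_CUBIC)
E
python3 - <<'E'
from h import *
for n,f in(("top","pics/top0.png"),("scene","pics/scene0.png")):
    im=cv2.imread(f)
    hsv=cv2.cvtColor(im,cv2.COLOR_BGR2HSV)
    a=im.astype(int); m=((a[:,:,2]-a[:,:,0]>14)&(hsv[:,:,1]>70)).astype(np.uint8)
    up=cv2.resize(m*255,None,fx=4,fy=4,interpolation=cv2.INTER_LINEAR)
    cs,_=cv2.findContours((up>127).astype(np.uint8),cv2.RETR_EXTERNAL,cv2.CHAIN_APPROX_NONE)
    for c in cs:
        if cv2.contourArea(c)<3000: continue
        pts=(c[:,0,:]+.5)/4-.5
        w=ray(n,pts,0.018)
        r=cv2.minAreaRect((w[:,:2]*1000).astype(np.float32))
        print(n,np.round(r[0],1),np.round(r[1],1),round(r[2],1))
im=cv2.imread("pics/top0.png")
v=rect("top",im,0.53,0.71,-0.28,0.19,0.02,0.0006); print(v.shape); cv2.imwrite("pics/r0.png",v)
E
```

```text
top [397.6 342.4] [109.2  24. ] 2.2
top [ 531.7 -154.4] [79.  78.7] 76.2
top [556.3  86.9] [79.5 76.6] 88.8
top [563.6 -36.2] [79.1 78.8] 77.5
top [685.6 400.8] [ 99.3 100.7] 66.9
top [ 555.5 -774.6] [ 82.  387.5] 87.0
scene [668.7 389.5] [103.4 102.6] 49.2
scene [400.3 344.1] [112.9  23.9] 2.6
scene [560.   89.5] [79.4 81.3] 86.6
scene [567.6 -34.6] [81.4 81.8] 76.6
scene [ 535.2 -153.2] [82.2 80.3] 77.4
scene [ -35.5 -747.8] [285.4 106.6] 35.0
scene [-290.4 -507.1] [478.8 229.7] 40.9
scene [  557.4 -1194.2] [1106.6  588. ] 67.7
(299, 783, 3)
```

View pics/r0.png

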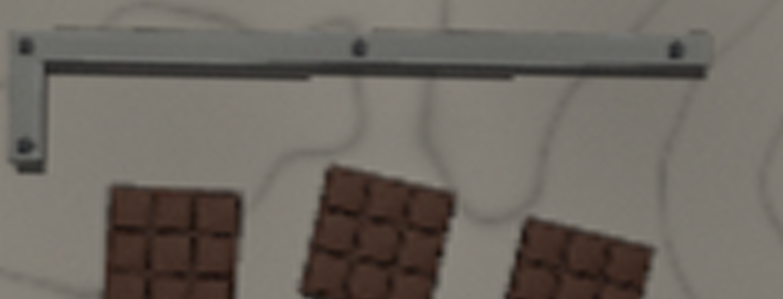

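```bash
python3 - <<'E'
from h import *
o=bot.get_obs();print(np.round(R.from_quat(o["tool_rot"]).as_matrix(),3))
im=cv2.imread("pics/top0.png")
v=rect("top",im,0.28,0.58,-0.42,-0.27,0.02,0.0006); cv2.imwrite("pics/r1.png",cv2.resize(v,None,fx=1.2,fy=1.2)); print(v.shape)
g=cv2.cvtColor(v,cv2.COLOR_BGR2GRAY)
m=(g>125).astype(np.uint8); m=cv2.morphologyEx(m,cv2.MORPH_OPEN,np.ones((9,9)))
cs,_=cv2.findContours(m,0,1); c=max(cs,key=cv2.contourArea); r=cv2.minAreaRect(c); print(r, "x",0.58-r[0][1]*.0006,"y",-0.27-r[0][0]*.0006, np.array(r[1])*.6)
s=cv2.imread("pics/scene0.png"); cv2.imwrite("pics/s1.png",cv2.resize(s[100:300,180:380],None,fx=3,fy=3,interpolation=cv2.INTER_CUBIC))
E
```

```text
[[-0.001  0.921  0.39 ]
 [ 0.002  0.39  -0.921]
 [-1.     0.    -0.002]]
(499, 249, 3)
((193.0, 126.5), (201.0, 110.0), 90.0) x 0.5041 y -0.38580000000000003 [120.6  66. ]
```

View pics/r1.png

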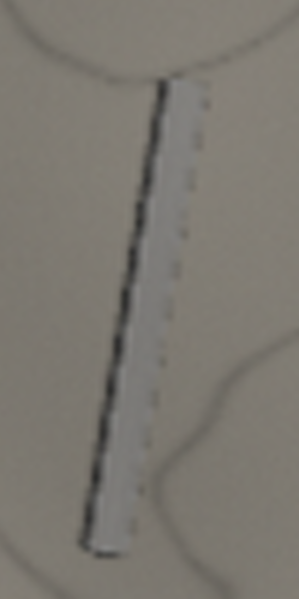

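View pics/s1.png

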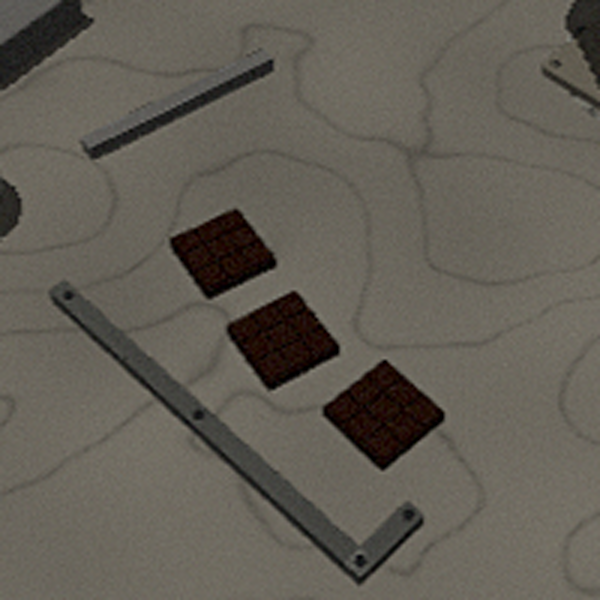

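The bar's top face centre is about (0.422, -0.344), pointing -9.4° from x. The rail face is at x≈0.671, with the stop face at y≈0.164. First I turn the tool square to the rail, set the jaws part-open and move behind tablet c.

Emit:
arm_command(moves=[0,0,0,0.1015,0,0,0,0,0,0,0.1015,0,0,0,0,0,0,0.1015,0,0,0,0,0,0,0.1015,0,0,0,0.012,0.025,-0.0305,0,0,0,0,0.012,0.025,-0.0305,0,0,0,0,0.012,0.025,-0.0305,0,0,0,0,0.012,0.025,-0.0305,0,0,0,0,0.012,0.025,-0.0305,0,0,0,0,0.012,0.025,-0.0305,0,0,0,0,0.012,0.025,-0.0305,0,0,0,0,0.012,0.025,-0.0305,0,0,0,0,0.012,0.025,-0.0305,0,0,0,0,0.012,0.025,-0.0305,0,0,0,0])

```text
clock: 1.27
eef_pos: [0.4537, -0.1624, 0.2781]
tool_rot: [-0.511, -0.49, 0.512, -0.487]
ft_force: [0.0, -0.9, 0.5]
grip_width: 0.0427
```

```bash
cat >> h.py <<'E'
def go(x,y,z,yaw=-0.35):
    o=bot.get_obs();M=R.from_quat(o["tool_rot"]).as_matrix()
    d=M.T@(np.array([x,y,z])-o["eef_pos"])
    yd=np.radians(yaw); T=np.array([[0,np.cos(yd),np.sin(yd)],[0,np.sin(yd),-np.cos(yd)],[-1,0,0]])
    rv=R.from_matrix(M.T@T).as_rotvec()
    print("clk",round(o["clock"],2),"pos",np.round(o["eef_pos"],4),"w",round(o["grip_width"],4),"F",np.round(o["ft_force"],1),"tool shift",np.round(d,4),"turn",np.round(rv,4))
E
python3 -c "
from h import *
go(0.44,-0.155,0.19)"
```

```text
clk 1.27 pos [ 0.4537 -0.1624  0.2781] w 0.0427 F [ 0.  -0.9  0.5] tool shift [ 0.0882 -0.0137 -0.0067] turn [-0.0399 -0.0009  0.004 ]
```

Emit:
arm_command(moves=[0.03,-0.007,-0.003,-0.02,0,0.002,0,0.025,-0.007,-0.004,-0.02,0,0.002,0,0.015,0,0,0,0,0,0,0,0,0,0,0,0,0])

```text
clock: 1.6
eef_pos: [0.4446, -0.1462, 0.2029]
tool_rot: [0.498, 0.504, -0.496, 0.503]
ft_force: [-0.1, 0.5, -0.1]
grip_width: 0.0425
```

```bash
python3 -c "
from h import *
go(0.44,-0.155,0.19)
for n in('top','scene'):
    im=bot.camera(n)[:,:,::-1]; cv2.imwrite('pics/%s1.png'%n,im)
    p=proj(n,bot.get_obs()['eef_pos']-[0,0,.16])[0].astype(int); print(p)
    x,y=max(p[0]-75,0),max(p[1]-75,0)
    cv2.imwrite('pics/%s1c.png'%n,cv2.resize(im[y:y+150,x:x+150],None,fx=4,fy=4,interpolation=cv2.INTER_CUBIC))
"
```

```text
clk 1.6 pos [ 0.4446 -0.1462  0.2029] w 0.0425 F [-0.1  0.5 -0.1] tool shift [ 0.0129 -0.0047  0.0088] turn [ 0.0187 -0.0034 -0.0009]
[334 240]
[275 161]
```

View pics/scene1c.png

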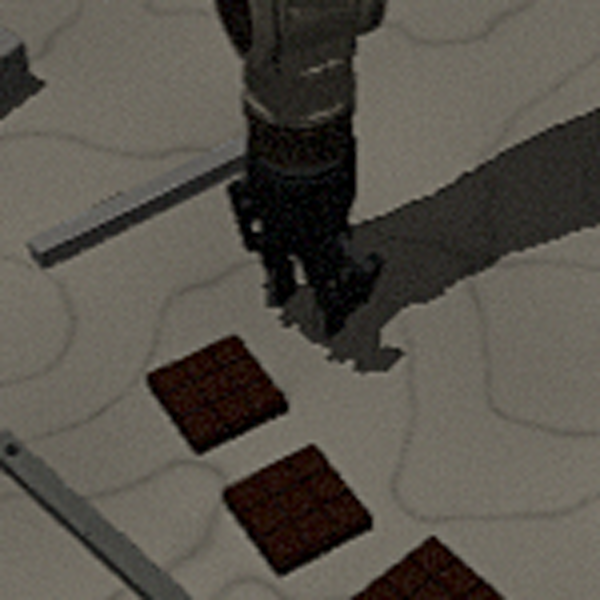

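View pics/top1c.png

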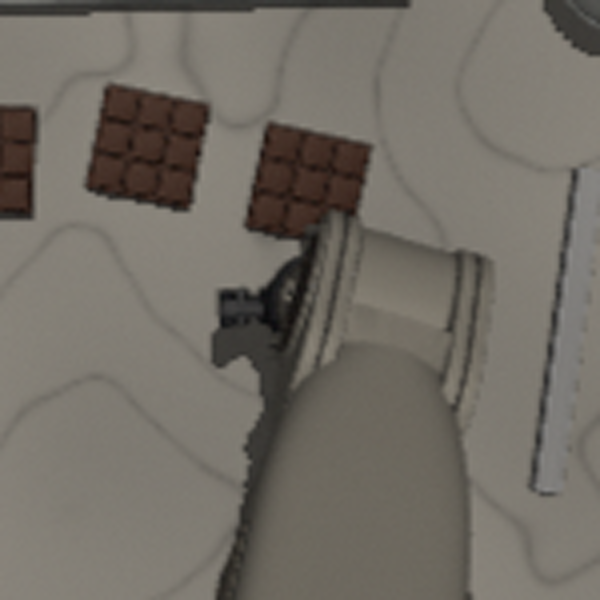

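```bash
python3 -c "
from h import *
for z in (0.01,.02,.03,.04,.05): print(z,np.round(proj('scene',[[.4446,-.118,z],[.456,-.118,z],[.4446,-.175,z],[.456,-.175,z]])-[200,86],1)*4)"
```

```text
0.01 [[331.6 352.4]
 [321.2 360.8]
 [280.  313.6]
 [269.2 321.2]]
0.02 [[331.6 344. ]
 [320.8 352.4]
 [279.6 304.8]
 [268.8 312.8]]
0.03 [[331.6 335.2]
 [320.8 343.6]
 [278.8 296. ]
 [268.4 304. ]]
0.04 [[331.2 326.8]
 [320.8 334.8]
 [278.4 287.2]
 [268.  295.2]]
0.05 [[331.2 317.6]
 [320.4 326. ]
 [278.  278.4]
 [267.2 286.4]]
```

Scene crop: the fingertips sit about 35 mm above the bench (tip ≈167 mm ahead of the TCP at this opening). Next I descend and push c most of the way to the rail.

Emit:
arm_command(moves=[0.015,-0.003,0.0045,0.009,-0.002,0,0,0.0135,-0.002,0.0045,0.009,-0.0015,0,0,0,0.005,0,0,0,0,0,0,0.01,0,0,0,0,0,0,0.01,0,0,0,0,0,0,0.01,0,0,0,0,0,0,0.01,0,0,0,0,0,0,0.01,0,0,0,0,0,0,0.01,0,0,0,0,0,0,0.01,0,0,0,0,0,0,0.01,0,0,0,0,0])

```text
clock: 2.62
eef_pos: [0.5409, -0.163, 0.196]
tool_rot: [0.509, 0.486, -0.498, 0.506]
ft_force: [0.1, -0.3, -0.6]
grip_width: 0.0429
```

```bash
python3 -c "
from h import *
go(0.575,-0.155,0.174)
n='scene'
im=bot.camera(n)[:,:,::-1]; cv2.imwrite('pics/%s2.png'%n,cv2.resize(im[100:300,180:380],None,fx=3,fy=3,interpolation=cv2.INTER_CUBIC))
"
```

```text
clk 2.62 pos [ 0.5409 -0.163   0.196 ] w 0.0429 F [ 0.1 -0.3 -0.6] tool shift [ 0.023   0.0333 -0.0087] turn [-0.0085  0.0093 -0.0314]
```

View pics/scene2.png

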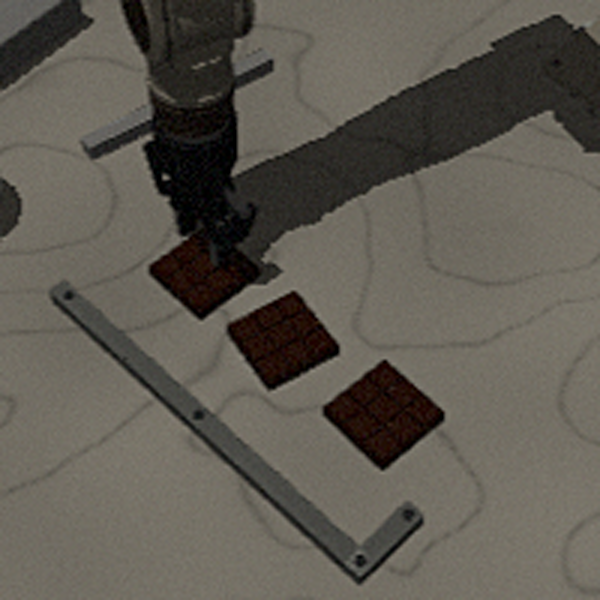

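The tool drifted up about 20 mm and tilted slightly while moving; c moved only partway. I'll back off and see how the drift behaves.

Emit:
arm_command(moves=[0,-0.02,0,-0.008,0.009,-0.031,0,0,-0.02,0,0,0,0,0])

```text
clock: 2.83
eef_pos: [0.5086, -0.1635, 0.1994]
tool_rot: [0.503, 0.495, -0.498, 0.504]
ft_force: [0.6, -0.1, -0.8]
grip_width: 0.0428
```

```bash
python3 -c "
from h import *
go(0.44,-0.155,0.174)"
```

```text
clk 2.83 pos [ 0.5086 -0.1635  0.1994] w 0.0428 F [ 0.6 -0.1 -0.8] tool shift [ 0.0244 -0.069  -0.0083] turn [ 0.003   0.0035 -0.0145]
```

Emit:
arm_command(moves=[0,-0.02,0,0,0,0,0,0,-0.02,0,0,0,0,0])

```text
clock: 3.0
eef_pos: [0.4683, -0.1636, 0.2011]
tool_rot: [0.504, 0.494, -0.497, 0.505]
ft_force: [-1.2, 0.3, -0.5]
grip_width: 0.0424
```

```bash
python3 -c "
from h import *
go(0.44,-0.155,0.174)"
```

```text
clk 3.0 pos [ 0.4683 -0.1636  0.2011] w 0.0424 F [-1.2  0.3 -0.5] tool shift [ 0.0266 -0.0288 -0.0086] turn [ 0.004   0.0044 -0.0172]
```

Emit:
arm_command(moves=[0,0,0,0,0,0,0,0,0,0,0,0,0,0])

```text
clock: 3.17
eef_pos: [0.4642, -0.1635, 0.2026]
tool_rot: [0.504, 0.495, -0.498, 0.503]
ft_force: [1.0, 0.4, -0.3]
grip_width: 0.0424
```

```bash
python3 -c "
from h import *
go(0.44,-0.155,0.174)"
```

```text
clk 3.17 pos [ 0.4642 -0.1635  0.2026] w 0.0424 F [ 1.   0.4 -0.3] tool shift [ 0.0282 -0.0246 -0.0085] turn [ 0.0021  0.0035 -0.0136]
```

Emit:
arm_command(moves=[0.014,-0.012,-0.004,0.001,0.002,-0.007,0,0.014,-0.012,-0.004,0.001,0.002,-0.007,0])

```text
clock: 3.33
eef_pos: [0.445, -0.1571, 0.1786]
tool_rot: [0.504, 0.494, -0.499, 0.502]
ft_force: [-0.9, 0.2, -0.7]
grip_width: 0.0425
```

```bash
python3 -c "
from h import *
go(0.44,-0.155,0.174)"
```

```text
clk 3.33 pos [ 0.445  -0.1571  0.1786] w 0.0425 F [-0.9  0.2 -0.7] tool shift [ 0.0046 -0.0051 -0.0021] turn [-0.0004  0.0037 -0.0124]
```

Emit:
arm_command(moves=[0,0,0,0,0,0,0])

```text
clock: 3.42
eef_pos: [0.4432, -0.1564, 0.1773]
tool_rot: [0.503, 0.496, -0.5, 0.501]
ft_force: [-0.5, -0.4, 0.1]
grip_width: 0.0432
```

```bash
python3 -c "
from h import *
go(0.44,-0.155,0.174)"
```

```text
clk 3.42 pos [ 0.4432 -0.1564  0.1773] w 0.0432 F [-0.5 -0.4  0.1] tool shift [ 0.0032 -0.0032 -0.0014] turn [-0.0005  0.0019 -0.0077]
```

Emit:
arm_command(moves=[0,0,0,0,0,0,0])

```text
clock: 3.5
eef_pos: [0.4441, -0.1566, 0.1779]
tool_rot: [0.503, 0.496, -0.5, 0.501]
ft_force: [0.5, -0.7, -0.1]
grip_width: 0.043
```

```bash
python3 -c "
from h import *
go(0.44,-0.155,0.174)"
```

```text
clk 3.5 pos [ 0.4441 -0.1566  0.1779] w 0.043 F [ 0.5 -0.7 -0.1] tool shift [ 0.0038 -0.0042 -0.0016] turn [-0.0003  0.0023 -0.0092]
```

Emit:
arm_command(moves=[0.002,0.012,0,0,0.001,-0.005,0,0.002,0.012,0,0,0,-0.004,0,0.001,0.012,0,0,0,-0.002,0])

```text
clock: 3.75
eef_pos: [0.4825, -0.1576, 0.1755]
tool_rot: [-0.501, -0.498, 0.502, -0.499]
ft_force: [-0.0, 0.2, 0.7]
grip_width: 0.0427
```

```bash
python3 -c "
from h import *
go(0.575,-0.157,0.174)"
```

```text
clk 3.75 pos [ 0.4825 -0.1576  0.1755] w 0.0427 F [-0.   0.2  0.7] tool shift [ 0.0015  0.0925 -0.0013] turn [-0.0011  0.002   0.0002]
```

Emit:
arm_command(moves=[0.001,0.012,0,0,0,-0.003,0,0.001,0.012,0,0,0,-0.003,0,0.001,0.012,0,0,0,-0.003,0])

```text
clock: 4.0
eef_pos: [0.5246, -0.1589, 0.1757]
tool_rot: [-0.5, -0.498, 0.503, -0.499]
ft_force: [-1.9, -0.8, 0.1]
grip_width: 0.0425
```

```bash
python3 -c "
from h import *
go(0.575,-0.157,0.174)
n='scene'
im=bot.camera(n)[:,:,::-1]; cv2.imwrite('pics/%s3.png'%n,cv2.resize(im[130:250,200:320],None,fx=5,fy=5,interpolation=cv2.INTER_CUBIC))
"
```

```text
clk 4.0 pos [ 0.5246 -0.1589  0.1757] w 0.0425 F [-1.9 -0.8  0.1] tool shift [ 0.0015  0.0504 -0.0022] turn [-0.0006  0.0041  0.003 ]
```

View pics/scene3.png

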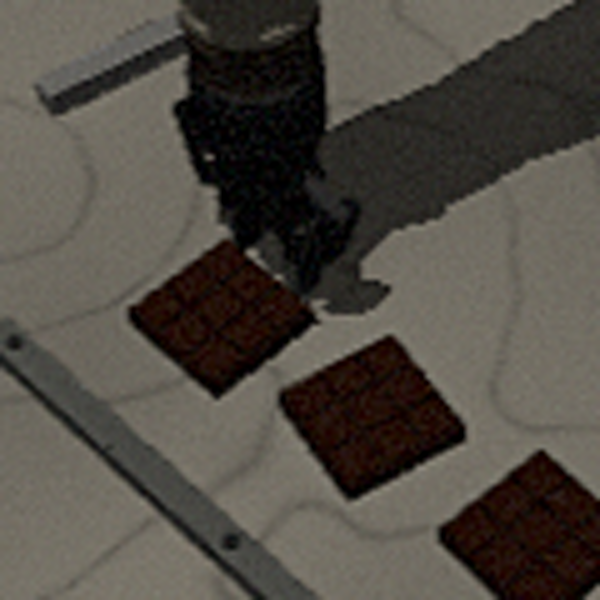

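Scene crop: c is square to the fingers and sliding, the tips are behind its near edge, and the tilt compensation works. I'll push on to the rail.

Emit:
arm_command(moves=[0.0015,0.012,-0.001,0,0.001,-0.002,0,0.001,0.012,-0.001,0,0.001,-0.002,0,0.001,0.012,0,0,0,-0.002,0,0.001,0.008,0,0,0,-0.002,0])

```text
clock: 4.38
eef_pos: [0.5753, -0.158, 0.1747]
tool_rot: [-0.499, -0.498, 0.503, -0.499]
ft_force: [-0.7, -0.0, 0.8]
grip_width: 0.0426
```

Emit:
arm_command(moves=[0.0005,0.004,0,0,0,-0.001,0,0.0005,0.003,0,0,0,-0.001,0])

```text
clock: 4.55
eef_pos: [0.5806, -0.1579, 0.174]
tool_rot: [-0.496, -0.501, 0.507, -0.496]
ft_force: [-11.3, -0.4, 8.4]
grip_width: 0.0429
```

```bash
python3 -c "
from h import *
go(0.575,-0.157,0.174)
"
```

```text
clk 4.55 pos [ 0.5806 -0.1579  0.174 ] w 0.0429 F [-11.3  -0.4   8.4] tool shift [ 0.0001 -0.0056 -0.0009] turn [0.0004 0.0049 0.0162]
```

c is pressed on the rail (11 N at TCP x≈0.580). I'll back off and do b.

Emit:
arm_command(moves=[0,-0.015,0,0,0.001,0.004,0,0,-0.028,0,0,0.001,0.004,0,0,-0.03,0,0,0.001,0.003,0,0,-0.03,-0.005,0,0.001,0.002,0,0,-0.01,-0.025,0,0,0,0,0,0,-0.03,0,0,0,0,0,0,-0.03,0,0,0,0,0,0,-0.02,0,0,0,0,0,0,0,0,0,0,0])

```text
clock: 5.3
eef_pos: [0.4665, -0.047, 0.1792]
tool_rot: [0.504, 0.494, -0.502, 0.5]
ft_force: [-0.5, -0.4, 0.4]
grip_width: 0.0425
```

```bash
python3 -c "
from h import *
go(0.48,-0.036,0.174)
"
```

```text
clk 5.3 pos [ 0.4665 -0.047   0.1792] w 0.0425 F [-0.5 -0.4  0.4] tool shift [ 0.0053  0.0133 -0.0111] turn [-0.0055  0.0039 -0.0075]
```

Emit:
arm_command(moves=[0.003,0.006,-0.006,-0.003,0.002,-0.005,0,0.003,0.007,-0.005,-0.002,0.002,-0.005,0,0.001,0.012,0,0,0,-0.003,0,0.001,0.012,0,0,0,-0.003,0,0.001,0.012,0,0,0,-0.003,0])

```text
clock: 5.72
eef_pos: [0.5177, -0.0361, 0.1714]
tool_rot: [-0.498, -0.502, 0.505, -0.495]
ft_force: [-25.6, 1.3, 38.6]
grip_width: 0.0426
```

```bash
python3 -c "
from h import *
go(0.575,-0.036,0.174)
"
```

```text
clk 5.72 pos [ 0.5177 -0.0361  0.1714] w 0.0426 F [-25.6   1.3  38.6] tool shift [-0.0035  0.0573 -0.0005] turn [0.0001 0.0005 0.0153]
```

The tips are scraping the bench at TCP z≈0.172, so I'll raise them and continue at 0.177.

Emit:
arm_command(moves=[-0.005,0,0,0,0,0.008,0,-0.002,0,0,0,0,0.005,0])

```text
clock: 5.88
eef_pos: [0.5206, -0.0374, 0.178]
tool_rot: [-0.501, -0.499, 0.503, -0.497]
ft_force: [0.1, -0.1, -0.2]
grip_width: 0.0429
```

```bash
python3 -c "
from h import *
go(0.575,-0.036,0.177)
"
```

```text
clk 5.88 pos [ 0.5206 -0.0374  0.178 ] w 0.0429 F [ 0.1 -0.1 -0.2] tool shift [ 0.0008  0.0544 -0.0018] turn [-0.0016  0.0006  0.0033]
```

Emit:
arm_command(moves=[0.001,0.012,0,0,0,-0.001,0,0.0005,0.012,0,0,0,-0.001,0,0.0005,0.012,0,0,0,-0.002,0,0,0.01,0,0,0,-0.002,0])

```text
clock: 6.22
eef_pos: [0.568, -0.0403, 0.175]
tool_rot: [-0.5, -0.5, 0.506, -0.494]
ft_force: [-0.3, -0.2, 0.5]
grip_width: 0.0426
```

```bash
python3 -c "
from h import *
go(0.58,-0.036,0.177)
"
```

```text
clk 6.22 pos [ 0.568  -0.0403  0.175 ] w 0.0426 F [-0.3 -0.2  0.5] tool shift [-0.0022  0.0119 -0.0045] turn [-0.0058  0.0009  0.0111]
```

Emit:
arm_command(moves=[-0.001,0.006,-0.001,-0.004,0,0.003,0,-0.0005,0.005,-0.001,-0.002,0,0.002,0,0,0.003,0,0,0,0,0])

```text
clock: 6.47
eef_pos: [0.5813, -0.0399, 0.1746]
tool_rot: [-0.498, -0.502, 0.506, -0.495]
ft_force: [-10.9, 0.8, 7.0]
grip_width: 0.0428
```

```bash
python3 -c "
from h import *
go(0.58,-0.036,0.177)
"
```

```text
clk 6.47 pos [ 0.5813 -0.0399  0.1746] w 0.0428 F [-10.9   0.8   7. ] tool shift [-0.0023 -0.0014 -0.0039] turn [-0.0016  0.0011  0.0151]
```

b is on the rail. Next is a.

Emit:
arm_command(moves=[-0.002,-0.015,0,0,0.001,0.006,0,0,-0.03,0,0,0,0.004,0,0,-0.03,0,0,0,0.002,0,0,-0.025,-0.005,0,0,0,0,0,0,-0.028,0,0,0,0,0,0,-0.03,0,0,0,0,0,0,-0.03,0,0,0,0,0,0,-0.028,0,0,0,0,0,0,0,0,0,0,0])

```text
clock: 7.22
eef_pos: [0.4796, 0.0309, 0.1773]
tool_rot: [0.495, 0.524, -0.476, 0.504]
ft_force: [0.1, 0.6, -0.2]
grip_width: 0.0427
```

```bash
python3 -c "
from h import *
go(0.575,0.088,0.177)
"
```

```text
clk 7.22 pos [0.4796 0.0309 0.1773] w 0.0427 F [ 0.1  0.6 -0.2] tool shift [ 0.0023  0.0984 -0.0517] turn [ 0.0616 -0.0389  0.0015]
```

Emit:
arm_command(moves=[0,0,-0.02,0.03,-0.02,0,0,0.001,0,-0.018,0.025,-0.015,0,0,0.001,0,-0.014,0.01,-0.008,0,0,0,0,0,0,0,0,0])

```text
clock: 7.55
eef_pos: [0.4823, 0.0295, 0.1772]
tool_rot: [0.494, 0.521, -0.479, 0.505]
ft_force: [0.2, -0.6, 0.3]
grip_width: 0.043
```

```bash
python3 -c "
from h import *
go(0.575,0.088,0.177)
"
```

```text
clk 7.55 pos [0.4823 0.0295 0.1772] w 0.043 F [ 0.2 -0.6  0.3] tool shift [ 0.0019  0.0957 -0.0534] turn [ 0.0599 -0.0314  0.0007]
```

```bash
python3 -c "
from h import *
o=bot.get_obs();print(np.round(o['joint_pos'],3),np.round(o['tau'],2),o['ft_torque'])
for n in('scene','top'):
    im=bot.camera(n)[:,:,::-1]; cv2.imwrite('pics/%s4.png'%n,im)
"
```

```text
[ 0.053  0.437 -0.377  0.756  0.031  3.14 ] [ 1.600e-01 -3.941e+01  1.817e+01 -1.000e-02  1.200e-01  0.000e+00] [-0.06096988 -0.00115757  0.00533725]
```

View pics/scene4.png

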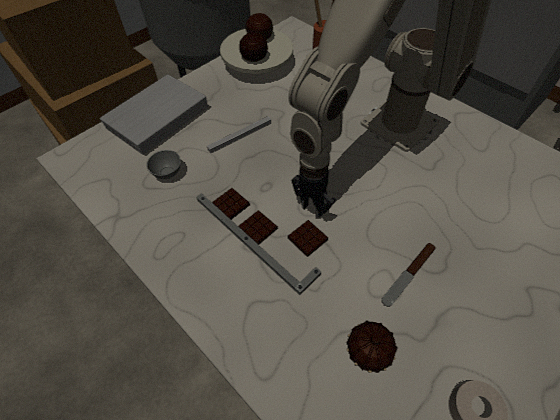

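View pics/top4.png

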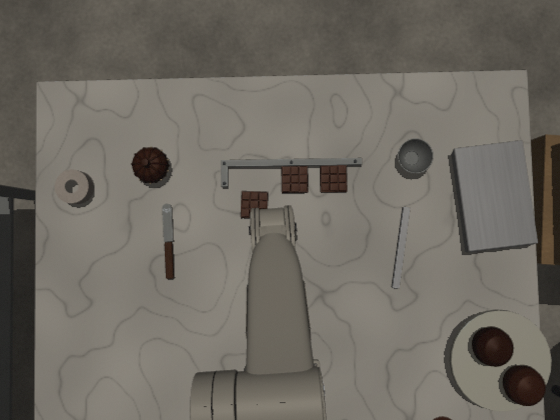

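Joint 6 is at its limit, and the half-turned pose avoids that. I'll lift a little and turn the tool by half a turn.

Emit:
arm_command(moves=[-0.03,-0.01,0,-0.05,-0.015,0,0,0,0,0,-0.12,-0.015,0,0,0,0,0,-0.12,0,0,0,0,0,0,-0.12,0,0,0,0,0,0,-0.12,0,0,0,0,0,0,-0.12,0,0,0,0,0,0,-0.12,0,0,0,0,0,0,-0.12,0,0,0,0,0,0,-0.12,0,0,0,0,0,0,-0.12,0,0,0,0,0,0,-0.12,0,0,0,0,0,0,-0.12,0,0,0,0,0,0,-0.12,0,0,0,0,0,0,-0.12,0,0,0,0,0,0,-0.12,0,0,0,0,0,0,-0.12,0,0,0,0,0,0,-0.12,0,0,0,0,0,0,-0.12,0,0,0,0,0,0,-0.12,0,0,0,0,0,0,-0.12,0,0,0])

```text
clock: 9.32
eef_pos: [0.4709, 0.0212, 0.2062]
tool_rot: [-0.309, 0.637, 0.309, 0.634]
ft_force: [0.6, 0.8, -0.3]
grip_width: 0.0427
```

```bash
python3 -c "
from h import *
go(0.47,0.088,0.177,179.65)
"
```

```text
clk 9.32 pos [0.4709 0.0212 0.2062] w 0.0427 F [ 0.6  0.8 -0.3] tool shift [0.0291 0.0419 0.0521] turn [-0.6588 -0.0032 -0.0032]
```

Emit:
arm_command(moves=[0,0,0,-0.12,0,0,0,0,0,0,-0.12,0,0,0,0,0,0,-0.12,0,0,0,0,0,0,-0.12,0,0,0,0,0,0,-0.11,0,0,0,0,0,0,-0.06,0,0,0,0,0,0.025,0,0,0,0,0.008,0,0.025,0,0,0,0,0.008,0,0.015,0,0,0,0,0,0,0,0,0,0,0])

```text
clock: 10.15
eef_pos: [0.4704, 0.0838, 0.1898]
tool_rot: [-0.502, 0.499, 0.503, 0.496]
ft_force: [-0.2, -0.6, 0.3]
grip_width: 0.0423
```

```bash
python3 -c "
from h import *
go(0.47,0.088,0.177,179.65)
"
```

```text
clk 10.15 pos [0.4704 0.0838 0.1898] w 0.0423 F [-0.2 -0.6  0.3] tool shift [0.0128 0.0004 0.0043] turn [ 0.0164 -0.0027 -0.003 ]
```

Emit:
arm_command(moves=[0.006,0,0.004,0.008,-0.001,-0.002,0,0.006,0,0,0.008,-0.001,-0.001,0,0,-0.012,0,0,0,0.002,0,0,-0.012,0,0,0,0.002,0,0,-0.012,0,0,0,0.002,0])

```text
clock: 10.57
eef_pos: [0.5042, 0.0855, 0.1751]
tool_rot: [-0.495, 0.506, 0.5, 0.499]
ft_force: [-0.5, -0.3, 0.7]
grip_width: 0.0429
```

```bash
python3 -c "
from h import *
go(0.575,0.088,0.177,179.65)
"
```

```text
clk 10.57 pos [0.5042 0.0855 0.1751] w 0.0429 F [-0.5 -0.3  0.7] tool shift [-0.0028 -0.0707  0.0032] turn [-0.0032 -0.0031 -0.0118]
```

Emit:
arm_command(moves=[-0.002,-0.012,0.001,-0.001,-0.001,-0.005,0,0,-0.012,0.001,-0.001,-0.001,-0.003,0,0,-0.012,0.001,0,0,0,0,0,-0.012,0,0,0,0.001,0])

```text
clock: 10.9
eef_pos: [0.5525, 0.0836, 0.1742]
tool_rot: [-0.494, 0.507, 0.499, 0.5]
ft_force: [-1.7, -0.1, 0.7]
grip_width: 0.0427
```

```bash
python3 -c "
from h import *
go(0.58,0.088,0.177,179.65)
"
```

```text
clk 10.9 pos [0.5525 0.0836 0.1742] w 0.0427 F [-1.7 -0.1  0.7] tool shift [-0.0031 -0.0274  0.0048] turn [-0.0084 -0.0028 -0.0115]
```

Emit:
arm_command(moves=[-0.002,-0.01,0.001,-0.003,-0.001,-0.004,0,-0.001,-0.01,0.001,-0.003,-0.001,-0.004,0,0,-0.006,0.001,-0.002,0,-0.002,0,0,-0.003,0,0,0,0,0])

```text
clock: 11.23
eef_pos: [0.5814, 0.0819, 0.1741]
tool_rot: [-0.494, 0.506, 0.499, 0.5]
ft_force: [-11.4, 2.7, 6.7]
grip_width: 0.0427
```

```bash
python3 -c "
from h import *
go(0.58,0.088,0.177,179.65)
"
```

```text
clk 11.23 pos [0.5814 0.0819 0.1741] w 0.0427 F [-11.4   2.7   6.7] tool shift [-0.0029  0.0015  0.0061] turn [-0.0067 -0.001  -0.0107]
```

All three are on the rail. Next I lift, travel to the far side of c and turn a quarter so the two fingers push squarely along +y.

Emit:
arm_command(moves=[-0.025,0.004,0,0,0,0,0,-0.025,0,0,0,0,0,0.3,0,-0.004,-0.033,0,0,0,0.3,0,-0.006,-0.033,0,0,0,0.3,0,-0.006,-0.033,0,0,0,0.3,0,-0.006,-0.033,0,0,0,0.3,0,-0.006,-0.033,0,0,0,0.3,0,-0.006,-0.033,0,0,0,0.3,0,-0.006,-0.033,0,0,0,0.3,0,-0.006,-0.033,0,0,0,0.3,0,-0.006,-0.033,0,0,0,0.3,0,-0.004,-0.025,0,0,0,0.3,0,0,0,0.12,0,0,0.3,0,0,0,0.12,0,0,0.3,0,0,0,0.12,0,0,0.3,0,0,0,0.12,0,0,0.3,0,0,0,0.12,0,0,0.3,0,0,0,0.12,0,0,0.3,0,0,0,0.12,0,0,0.3,0,0,0,0.12,0,0,0.3])

```text
clock: 12.9
eef_pos: [0.6219, -0.2714, 0.2154]
tool_rot: [-0.194, 0.688, 0.195, 0.672]
ft_force: [-0.2, -0.0, -0.7]
grip_width: 0.0302
```

```bash
python3 -c "
from h import *
go(0.63,-0.24,0.177,89.65)
"
```

```text
clk 12.9 pos [ 0.6219 -0.2714  0.2154] w 0.0302 F [-0.2 -0.  -0.7] tool shift [0.0381 0.0221 0.0243] turn [ 0.5631 -0.0238 -0.0022]
```

Emit:
arm_command(moves=[0,0,0,0.11,-0.01,0,0.3,0,0,0,0.11,-0.008,0,0.3,0,0,0,0.11,-0.004,0,0.3,0,0,0,0.11,0,0,0.3,0,0,0,0.1,0,0,0.3,0,0.015,0.004,0.02,0,0,0.3,0,0.012,0.004,0,0,0,0.3,0,0,0,0,0,0,0.3])

```text
clock: 13.57
eef_pos: [0.6262, -0.2493, 0.2108]
tool_rot: [0.018, 0.71, -0.015, 0.704]
ft_force: [1.2, -0.6, -0.5]
grip_width: 0.0296
```

```bash
python3 -c "
from h import *
go(0.63,-0.24,0.178,89.65)
n='top'
im=bot.camera(n)[:,:,::-1]; v=rect(n,im,.55,.71,-.28,.19,.018,.0006);cv2.imwrite('pics/r5.png',v)
"
```

```text
clk 13.57 pos [ 0.6262 -0.2493  0.2108] w 0.0296 F [ 1.2 -0.6 -0.5] tool shift [0.0328 0.0093 0.0036] turn [-0.0407 -0.0089 -0.0055]
```

View pics/r5.png

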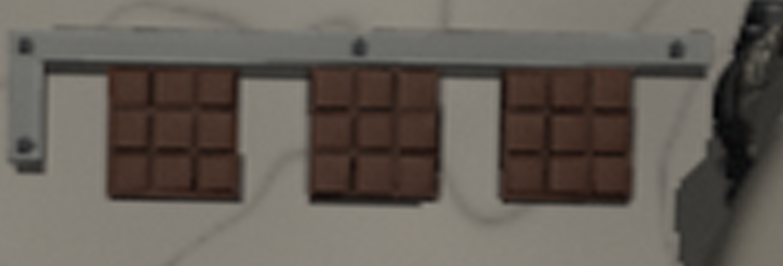

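Rectified top view: all three tablets sit square and flush on the rail, with gaps along y. I'll descend and push c along +y.

Emit:
arm_command(moves=[0.015,0,0.002,-0.02,-0.005,-0.003,0.3,0.014,0,0.002,-0.02,-0.004,-0.003,0.3,0.002,0.006,0,0,0,0,0.3,0,0.012,0,0,0,0,0.3,0,0.012,0,0,0,0,0.3])

```text
clock: 14.03
eef_pos: [0.6293, -0.2224, 0.1793]
tool_rot: [0.001, 0.707, -0.005, 0.707]
ft_force: [0.5, -0.6, 0.2]
grip_width: 0.0299
```

```bash
python3 -c "
from h import *
go(0.63,-0.1,0.178,89.65)
"
```

```text
clk 14.03 pos [ 0.6293 -0.2224  0.1793] w 0.0299 F [ 0.5 -0.6  0.2] tool shift [ 0.0008  0.1224 -0.0004] turn [-0.0023  0.0008  0.0047]
```

Emit:
arm_command(moves=[0,0.012,0,0,0,0.001,0.3,0,0.012,0,0,0,0.001,0.3,0,0.012,0,0,0,0.001,0.3,0,0.012,0,0,0,0.001,0.3])

```text
clock: 14.37
eef_pos: [0.6298, -0.1688, 0.1814]
tool_rot: [0.002, 0.706, -0.003, 0.708]
ft_force: [0.3, 0.1, 0.2]
grip_width: 0.0299
```

```bash
python3 -c "
from h import *
go(0.63,-0.09,0.178,89.65)
"
```

```text
clk 14.37 pos [ 0.6298 -0.1688  0.1814] w 0.0299 F [0.3 0.1 0.2] tool shift [ 0.0033  0.0788 -0.0004] turn [-0.0017  0.0024  0.0015]
```

Emit:
arm_command(moves=[0.002,0.012,0,0,0,0,0.3,0.001,0.012,0,0,0,0,0.3,0.001,0.012,0,0,0,0,0.3,0.001,0.012,0,0,0,0,0.3])

```text
clock: 14.7
eef_pos: [0.6308, -0.1159, 0.1787]
tool_rot: [0.0, 0.705, -0.005, 0.709]
ft_force: [-1.1, -4.5, 2.4]
grip_width: 0.0297
```

```bash
python3 -c "
from h import *
go(0.63,-0.09,0.178,89.65)
"
```

```text
clk 14.7 pos [ 0.6308 -0.1159  0.1787] w 0.0297 F [-1.1 -4.5  2.4] tool shift [ 0.0006  0.0259 -0.001 ] turn [-0.0011  0.0063  0.0067]
```

Emit:
arm_command(moves=[0,0.01,0,0,0.002,0.002,0.3,0,0.009,-0.0005,0,0.001,0.001,0.3,0,0.005,0,0,0,0,0.3])

```text
clock: 14.95
eef_pos: [0.6307, -0.0876, 0.1786]
tool_rot: [0.001, 0.706, -0.003, 0.708]
ft_force: [-0.3, -2.9, 1.0]
grip_width: 0.0299
```

```bash
python3 -c "
from h import *
go(0.63,-0.09,0.178,89.65)
n='top'
im=bot.camera(n)[:,:,::-1]; v=rect(n,im,.55,.71,-.28,.19,.018,.0006);cv2.imwrite('pics/r6.png',v)
"
```

```text
clk 14.95 pos [ 0.6307 -0.0876  0.1786] w 0.0299 F [-0.3 -2.9  1. ] tool shift [ 0.0006 -0.0024 -0.0007] turn [0.0006 0.0037 0.0035]
```

View pics/r6.png

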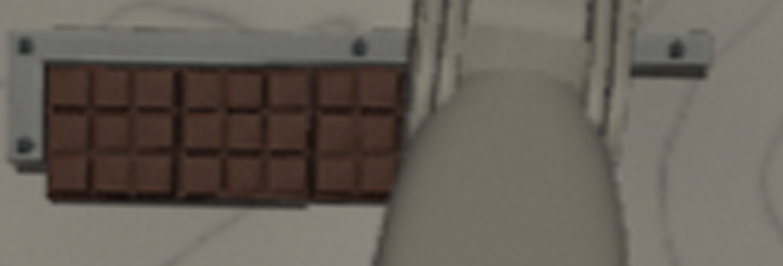

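The row is almost closed, with about 2 mm left at the stop. I'll press until the force rises.

Emit:
arm_command(moves=[0,0.004,-0.0005,0,0.001,0.001,0.3,0,0.003,0,0,0.001,0.001,0.3])

```text
clock: 15.17
eef_pos: [0.6304, -0.0837, 0.1787]
tool_rot: [-0.003, 0.706, -0.009, 0.708]
ft_force: [0.1, -9.7, 0.4]
grip_width: 0.0297
```

Emit:
arm_command(moves=[0,0.003,0,0,0,0.001,0.3,0,0.003,0,0,0,0.001,0.3])

```text
clock: 15.33
eef_pos: [0.6304, -0.0822, 0.1787]
tool_rot: [-0.004, 0.706, -0.014, 0.708]
ft_force: [-1.6, -8.5, 1.0]
grip_width: 0.0297
```

```bash
python3 -c "
from h import *
go(0.63,-0.09,0.178,89.65)
"
```

```text
clk 15.33 pos [ 0.6304 -0.0822  0.1787] w 0.0297 F [-1.6 -8.5  1. ] tool shift [ 0.0009 -0.0078 -0.0003] turn [-0.0073  0.0017  0.0259]
```

Emit:
arm_command(moves=[0,-0.01,0,0,0,0.006,0.3,0,-0.025,0,0,0,0.006,0.3,-0.02,-0.02,0,0,0,0.006,0.3,-0.035,-0.02,0,0,0,0,-1,0,-0.027,-0.03,0,0,0,-1,0,-0.027,-0.03,0,0,0,-1,0,-0.027,-0.03,0,0,0,-1,0,-0.027,-0.03,0,0,0,-1,0,-0.027,-0.03,0,0,0,-1,0,-0.027,-0.03,0,0,0,-1,0,-0.015,-0.02,0,0,0,-1,0,0,0,-0.12,0,0,-1,0,0,0,-0.12,0,0,-1,0,0,0,-0.12,0,0,-1,0,0,0,-0.12,0,0,-1,0,0,0,-0.12,0,0,-1,0,0,0,-0.12,0,0,-1])

```text
clock: 16.75
eef_pos: [0.416, -0.3472, 0.2324]
tool_rot: [-0.248, 0.654, 0.257, 0.667]
ft_force: [0.2, 0.5, -0.2]
grip_width: 0.0859
```

```bash
python3 -c "
from h import *
go(0.422,-0.344,0.23,170.6)
n='top'
im=bot.camera(n)[:,:,::-1]; v=rect(n,im,.57,.69,-.1,.18,.018,.00036);cv2.imwrite('pics/r7.png',v)
n='scene'
im=bot.camera(n)[:,:,::-1];cv2.imwrite('pics/s7.png',cv2.resize(im[140:310,180:350],None,fx=3.5,fy=3.5,interpolation=cv2.INTER_CUBIC))
"
```

```text
clk 16.75 pos [ 0.416  -0.3472  0.2324] w 0.0859 F [ 0.2  0.5 -0.2] tool shift [ 0.0025 -0.0016  0.0065] turn [-0.6765  0.0229  0.0018]
```

View pics/r7.png

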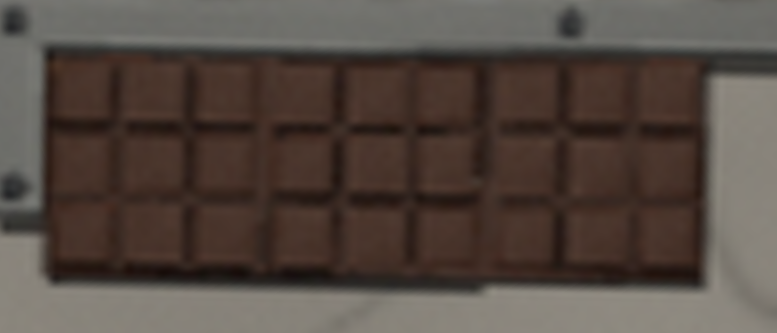

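View pics/s7.png

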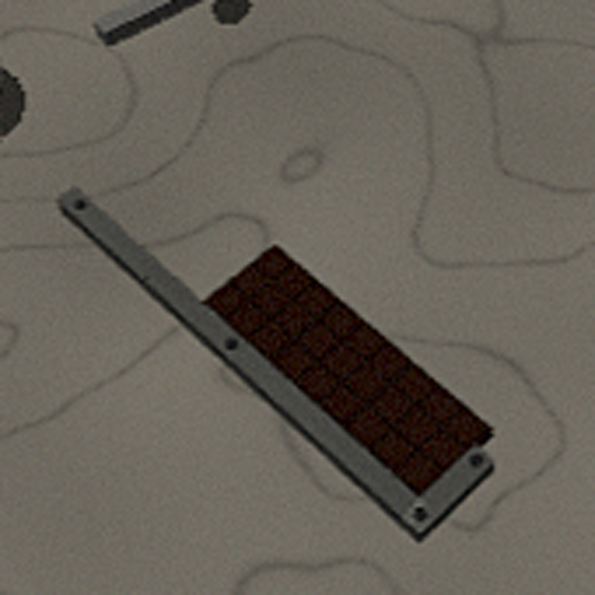

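Both views show the row closed up: straight, on the rail and against the stop, with its centre at y≈0.0445. Next, grasp the bar.

Emit:
arm_command(moves=[0,0,0,-0.12,0.01,0,-1,0,0,0,-0.12,0.01,0,-1,0,0,0,-0.12,0,0,-1,0,0,0,-0.12,0,0,-1,0,0,0,-0.12,0,0,-1,0,0,0,-0.06,0,0,-1,0,0,0,0,0,0,-1])

```text
clock: 17.43
eef_pos: [0.4154, -0.3476, 0.2314]
tool_rot: [-0.45, 0.541, 0.455, 0.546]
ft_force: [-0.6, -0.4, 0.3]
grip_width: 0.0854
```

```bash
python3 -c "
from h import *
go(0.422,-0.344,0.18,170.6)
n='scene'
im=bot.camera(n)[:,:,::-1];cv2.imwrite('pics/s8.png',cv2.resize(im[60:180,150:300],None,fx=4,fy=4,interpolation=cv2.INTER_CUBIC))
"
```

```text
clk 17.43 pos [ 0.4154 -0.3476  0.2314] w 0.0854 F [-0.6 -0.4  0.3] tool shift [ 0.0514 -0.0059  0.0041] turn [-0.0177  0.0108 -0.001 ]
```

View pics/s8.png

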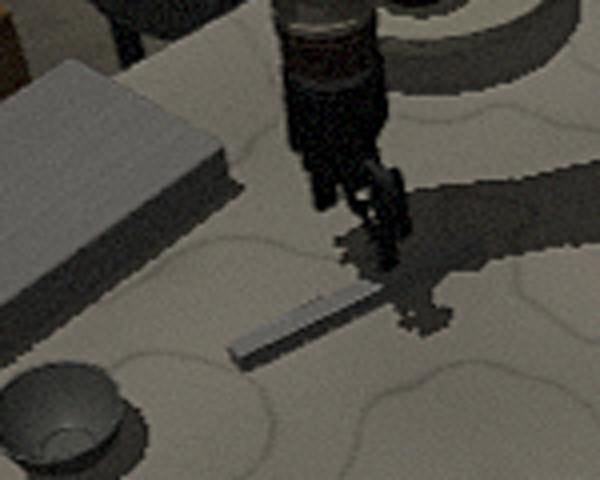

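The jaws straddle the bar, so I'll descend and close.

Emit:
arm_command(moves=[0.015,-0.003,0.002,-0.009,0.006,0,-1,0.015,-0.003,0.002,-0.009,0.005,0,-1,0.012,0,0,0,0,0,-1,0.004,0,0,0,0,0,-1,0,0,0,0,0,0,-1])

```text
clock: 17.9
eef_pos: [0.4228, -0.3452, 0.1849]
tool_rot: [-0.453, 0.543, 0.451, 0.544]
ft_force: [0.6, 0.3, -0.7]
grip_width: 0.0856
```

```bash
python3 -c "
from h import *
go(0.422,-0.344,0.18,170.6)
"
```

```text
clk 17.9 pos [ 0.4228 -0.3452  0.1849] w 0.0856 F [ 0.6  0.3 -0.7] tool shift [0.0049 0.001  0.001 ] turn [-0.0193  0.0001  0.0028]
```

Emit:
arm_command(moves=[0.004,0,0.001,-0.015,0,0.002,-1,0,0,0,0,0,0,1,0,0,0,0,0,0,1,0,0,0,0,0,0,1,0,0,0,0,0,0,1,0,0,0,0,0,0,1,0,0,0,0,0,0,1,0,0,0,0,0,0,1,0,0,0,0,0,0,1])

```text
clock: 18.65
eef_pos: [0.4235, -0.3449, 0.1834]
tool_rot: [-0.457, 0.54, 0.454, 0.542]
ft_force: [-0.7, -0.0, -1.4]
grip_width: 0.0182
```

```bash
python3 -c "
from h import *
go(0.422,-0.344,0.18,170.6)
"
```

```text
clk 18.65 pos [ 0.4235 -0.3449  0.1834] w 0.0182 F [-0.7 -0.  -1.4] tool shift [0.0034 0.0017 0.0006] turn [-0.008  -0.001   0.0041]
```

Emit:
arm_command(moves=[-0.01,0,0,0,0,0,1,-0.025,0,0,0,0,0,1,-0.025,0,0,0,0,0,1,-0.025,0,0,0,0,0,1,0,-0.004,0.02,0,0,0,1,0,-0.004,0.03,0,0,0,1,0,-0.004,0.03,0,0,0,1,0,-0.004,0.03,0,0,0,1,0,-0.004,0.03,0,0,0,1,0,-0.004,0.03,0,0,0,1,0,-0.004,0.03,0,0,0,1,0,-0.004,0.03,0,0,0,1,0,-0.004,0.03,0,0,0,1,0,-0.004,0.03,0,0,0,1,0,-0.004,0.03,0,0,0,1,0,-0.004,0.03,0,0,0,1,0,-0.004,0.02,0,0,0,1,0,0,0.01,0,0,0,1])

```text
clock: 20.15
eef_pos: [0.5434, 0.0341, 0.2805]
tool_rot: [-0.454, 0.542, 0.451, 0.545]
ft_force: [0.9, -0.2, -2.8]
grip_width: 0.0181
```

```bash
python3 -c "
from h import *
go(0.535,0.044,0.26,89.65)
"
```

```text
clk 20.15 pos [0.5434 0.0341 0.2805] w 0.0181 F [ 0.9 -0.2 -2.8] tool shift [0.0205 0.0102 0.0082] turn [1.3943 0.0034 0.0046]
```

The bar is held (2.8 N). Now the quarter turn.

Emit:
arm_command(moves=[0,0,0,0.06,0,0,1,0,0,0,0.11,0,0,1,0,0,0,0.11,0,0,1,0,0,0,0.11,0,0,1,0,0,0,0.11,0,0,1,0,0,0,0.11,0,0,1,0,0,0,0.11,0,0,1,0,0,0,0.11,0,0,1,0,0,0,0.11,0,0,1,0,0,0,0.11,0,0,1,0,0,0,0.11,0,0,1,0,0,0,0.11,0,0,1,0,0,0,0.08,0,0,1,0,0,0,0,0,0,1])

```text
clock: 21.32
eef_pos: [0.5379, 0.0308, 0.2833]
tool_rot: [0.009, 0.709, -0.014, 0.705]
ft_force: [-0.2, -0.4, -2.0]
grip_width: 0.0179
```

```bash
python3 -c "
from h import *
go(0.535,0.044,0.2,89.65)
for n in('top','scene'):
  im=bot.camera(n)[:,:,::-1]; cv2.imwrite('pics/%s9.png'%n,im)
"
```

```text
clk 21.32 pos [0.5379 0.0308 0.2833] w 0.0179 F [-0.2 -0.4 -2. ] tool shift [ 0.0832  0.0137 -0.0029] turn [-0.0257 -0.0049  0.0068]
```

View pics/top9.png

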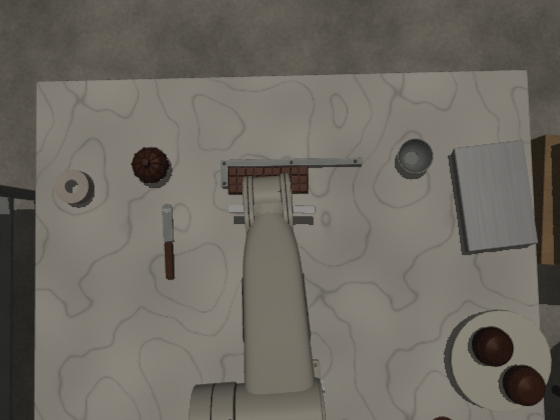

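View pics/scene9.png

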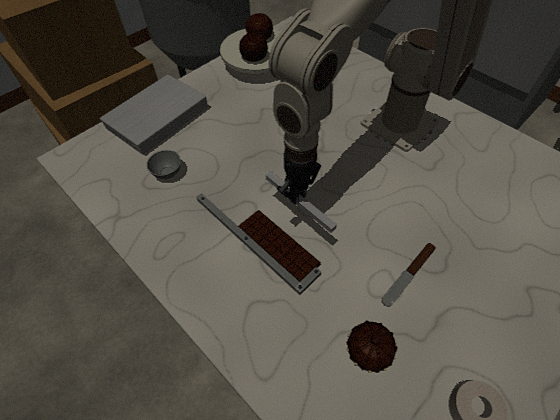

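Emit:
arm_command(moves=[0.02,0.005,-0.001,-0.01,-0.002,0.003,1,0.025,0.005,-0.001,-0.01,-0.002,0.002,1,0.025,0.003,0,-0.005,0,0,1,0.015,0,0,0,0,0,1,0,0,0,0,0,0,1])

```text
clock: 21.83
eef_pos: [0.5374, 0.0428, 0.1987]
tool_rot: [-0.003, 0.705, 0.002, 0.71]
ft_force: [-0.5, 0.7, -2.1]
grip_width: 0.0183
```

```bash
python3 -c "
from h import *
go(0.535,0.044,0.185,89.65)
n='top'
im=bot.camera(n)[:,:,::-1]; z=bot.get_obs()['eef_pos'][2]-.1634;print(z)
v=rect(n,im,.49,.69,-.11,.2,z,.0004);cv2.imwrite('pics/r10.png',v)
"
```

```text
clk 21.83 pos [0.5374 0.0428 0.1987] w 0.0183 F [-0.5  0.7 -2.1] tool shift [ 0.0137  0.0012 -0.0025] turn [0.0126 0.0069 0.0017]
0.03642376614068249
```

View pics/r10.png

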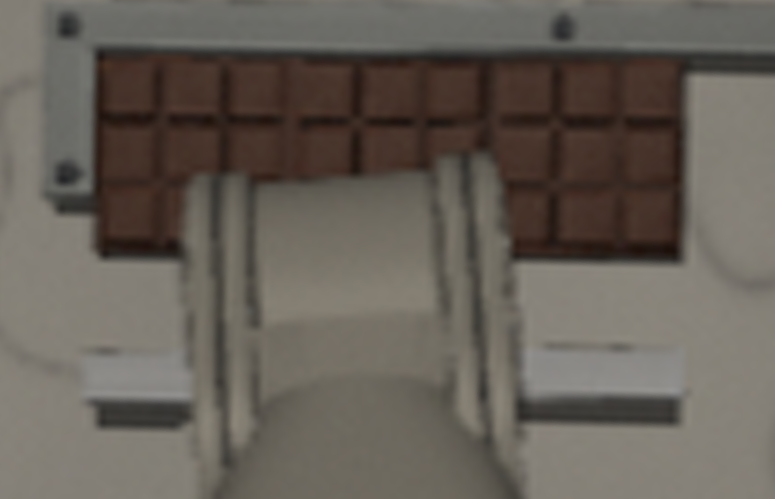

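Rectified view: the bar spans columns 85–684 (centre y≈0.0462) and the row centre is at 0.0445. I'll shift it -1.7 mm in y, square it up and lower it.

Emit:
arm_command(moves=[0.006,-0.001,0,0.007,0.004,0.001,1,0.005,-0.001,0,0.006,0.003,0.001,1,0.002,0,0,0,0,0,1])

```text
clock: 22.13
eef_pos: [0.5393, 0.0404, 0.1891]
tool_rot: [0.003, 0.705, -0.002, 0.709]
ft_force: [-0.2, -0.2, -2.0]
grip_width: 0.0182
```

```bash
python3 -c "
from h import *
go(0.535,0.0411,0.1835,89.65)
"
```

```text
clk 22.13 pos [0.5393 0.0404 0.1891] w 0.0182 F [-0.2 -0.2 -2. ] tool shift [ 0.0055  0.0007 -0.0044] turn [-0.0004  0.0049 -0.0009]
```

Emit:
arm_command(moves=[0.003,0.0005,-0.002,0,0.003,0,1,0.002,0,0,0,0.001,0,1,0.001,0,0,0,0,0,1])

```text
clock: 22.38
eef_pos: [0.5383, 0.0406, 0.1842]
tool_rot: [0.003, 0.706, -0.002, 0.709]
ft_force: [-1.2, -0.6, -2.2]
grip_width: 0.0181
```

```bash
python3 -c "
from h import *
go(0.535,0.0411,0.1835,89.65)
"
```

```text
clk 22.38 pos [0.5383 0.0406 0.1842] w 0.0181 F [-1.2 -0.6 -2.2] tool shift [ 0.0007  0.0005 -0.0033] turn [-0.0007  0.0041 -0.0012]
```

Emit:
arm_command(moves=[0.0015,0.0003,0,0,0.002,0,1,0.001,0,0,0,0.001,0,1])

```text
clock: 22.55
eef_pos: [0.5386, 0.0408, 0.1833]
tool_rot: [0.003, 0.706, -0.002, 0.708]
ft_force: [-3.4, -0.8, 7.6]
grip_width: 0.0182
```

```bash
python3 -c "
from h import *
go(0.535,0.0411,0.1835,89.65)
"
```

```text
clk 22.55 pos [0.5386 0.0408 0.1833] w 0.0182 F [-3.4 -0.8  7.6] tool shift [-0.0002  0.0003 -0.0036] turn [-0.0007  0.0026 -0.0008]
```

The bar is on the bench. I'll open slightly, lift, and turn back so the jaws lie along the bar for pushing.

Emit:
arm_command(moves=[0,0,0,0,0,0,0.4,0,0,0,0,0,0,0.3,0,0,0,0,0,0,0.25,0,0,0,0,0,0,0.25,-0.015,0,0,0,0,0,0.25,-0.025,0,0,0,0,0,0.25,-0.025,0,0,0,0,0,0,0,0,-0.025,-0.06,0,0,0,0,0,-0.02,-0.11,0,0,0,0,0,0,-0.11,0,0,0,0,0,0,-0.11,0,0,0,0,0,0,-0.11,0,0,0,0,0,0,-0.11,0,0,0,0,0,0,-0.11,0,0,0,0,0,0,-0.11,0,0,0,0,0,0,-0.11,0,0,0,0,0,0,-0.11,0,0,0])

```text
clock: 23.97
eef_pos: [0.4938, 0.0405, 0.2554]
tool_rot: [-0.37, 0.599, 0.366, 0.609]
ft_force: [-0.6, 0.1, 0.2]
grip_width: 0.0429
```

```bash
python3 -c "
from h import *
go(0.50,0.0425,0.23,179.65)
"
```

```text
clk 23.97 pos [0.4938 0.0405 0.2554] w 0.0429 F [-0.6  0.1  0.2] tool shift [ 0.0255 -0.0042  0.0044] turn [-0.4704  0.006   0.0141]
```

Emit:
arm_command(moves=[0,0,0,-0.11,0.002,0.005,-0.7,0,0,0,-0.11,0.002,0.005,-0.7,0,0,0,-0.11,0.002,0.003,-0.7,0,0.01,0,-0.1,0,0,-0.7,0,0.01,0,-0.04,0,0,-0.7,0,0,0,0,0,0,-0.7])

```text
clock: 24.47
eef_pos: [0.4744, 0.0422, 0.2561]
tool_rot: [0.506, -0.493, -0.505, -0.496]
ft_force: [-1.0, 0.1, -0.6]
grip_width: 0.0727
```

```bash
python3 -c "
from h import *
go(0.47,0.0425,0.174,179.65)
n='top'
im=bot.camera(n)[:,:,::-1]
v=rect(n,im,.49,.69,-.11,.2,.019,.0004);cv2.imwrite('pics/r11.png',v)
"
```

```text
clk 24.47 pos [0.4744 0.0422 0.2561] w 0.0727 F [-1.   0.1 -0.6] tool shift [0.0821 0.0047 0.0003] turn [0.0275 0.0013 0.0035]
```

View pics/r11.png

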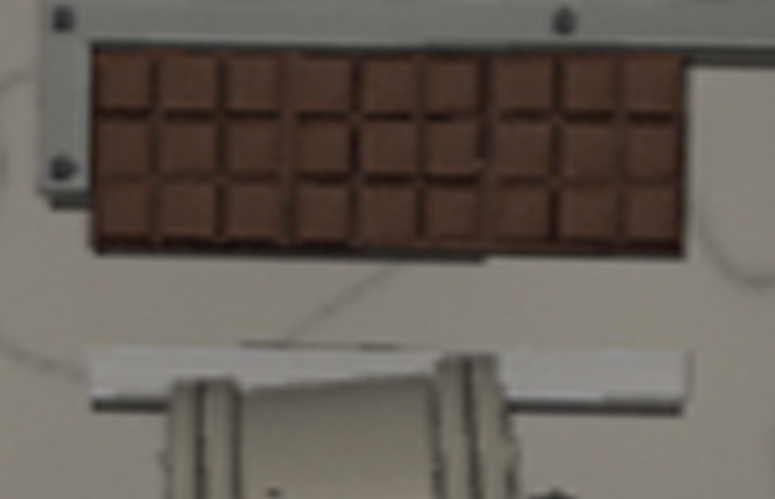

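Top view: bar columns 90–686 and row columns 92–684 share a centre at 388, and the bar is parallel with a gap of about 38 mm. I'll descend behind it and push.

Emit:
arm_command(moves=[0.025,0.003,0,0.014,0,0.002,-0.7,0.025,0.002,0,0.013,0,0.002,-0.7,0.02,0,0,0,0,0,-0.7,0.008,0,0,0,0,0,-0.7,0,0,0,0,0,0,-0.7])

```text
clock: 24.93
eef_pos: [0.4756, 0.0426, 0.1789]
tool_rot: [-0.499, 0.5, 0.494, 0.508]
ft_force: [-0.0, -0.3, 0.4]
grip_width: 0.0726
```

```bash
python3 -c "
from h import *
go(0.56,0.0425,0.172,179.65)
"
```

```text
clk 24.93 pos [0.4756 0.0426 0.1789] w 0.0726 F [-0.  -0.3  0.4] tool shift [ 0.008  -0.0843  0.0011] turn [-0.0086  0.0026  0.0136]
```

Emit:
arm_command(moves=[0.002,-0.01,0,-0.005,0.001,0.006,-0.7,0.002,-0.01,0,-0.003,0.001,0.005,-0.7,0.001,-0.008,0,0,0,0.003,-0.7])

```text
clock: 25.18
eef_pos: [0.5041, 0.0422, 0.175]
tool_rot: [-0.497, 0.503, 0.499, 0.501]
ft_force: [0.4, 0.1, -0.2]
grip_width: 0.0724
```

```bash
python3 -c "
from h import *
go(0.56,0.0425,0.173,179.65)
"
```

```text
clk 25.18 pos [0.5041 0.0422 0.175 ] w 0.0724 F [ 0.4  0.1 -0.2] tool shift [ 0.0018 -0.0559  0.0007] turn [-0.002   0.0003 -0.0027]
```

Emit:
arm_command(moves=[0,-0.008,0,-0.001,0,0,-0.7,0,-0.008,0,0,0,0,-0.7,0,-0.008,0,0,0,0.001,-0.7,0,-0.008,0,0,0,0.001,-0.7])

```text
clock: 25.52
eef_pos: [0.54, 0.042, 0.1779]
tool_rot: [-0.497, 0.503, 0.498, 0.502]
ft_force: [-0.5, -0.1, -1.0]
grip_width: 0.0724
```

```bash
python3 -c "
from h import *
go(0.56,0.0425,0.174,179.65)
"
```

```text
clk 25.52 pos [0.54   0.042  0.1779] w 0.0724 F [-0.5 -0.1 -1. ] tool shift [ 0.0039 -0.02    0.0007] turn [-0.0032  0.0008 -0.0024]
```

Emit:
arm_command(moves=[0.002,-0.007,0,-0.001,0,0,-0.7,0.001,-0.005,0,0,0,0,-0.7,0,-0.003,0,0,0,0,-0.7])

```text
clock: 25.77
eef_pos: [0.5578, 0.0419, 0.1766]
tool_rot: [-0.497, 0.502, 0.498, 0.503]
ft_force: [-0.5, -0.1, -0.2]
grip_width: 0.0724
```

```bash
python3 -c "
from h import *
go(0.56,0.0425,0.174,179.65)
"
```

```text
clk 25.77 pos [0.5578 0.0419 0.1766] w 0.0724 F [-0.5 -0.1 -0.2] tool shift [ 0.0026 -0.0022  0.0006] turn [-0.0032  0.0012  0.0001]
```

Emit:
arm_command(moves=[0.001,-0.003,0,-0.001,0,0,-0.7,0,-0.002,0,0,0,0,-0.7])

```text
clock: 25.93
eef_pos: [0.5607, 0.0419, 0.1753]
tool_rot: [-0.496, 0.504, 0.501, 0.5]
ft_force: [-6.0, 0.8, 4.6]
grip_width: 0.0731
```

Emit:
arm_command(moves=[0,-0.003,0,0,0,0,-0.7,0,-0.003,0,0,0,0,-0.7])

```text
clock: 26.1
eef_pos: [0.5627, 0.0419, 0.1745]
tool_rot: [-0.493, 0.506, 0.504, 0.497]
ft_force: [-7.6, 0.8, 5.2]
grip_width: 0.0724
```

```bash
python3 -c "
from h import *
go(0.56,0.0425,0.174,179.65)
"
```

```text
clk 26.1 pos [0.5627 0.0419 0.1745] w 0.0724 F [-7.6  0.8  5.2] tool shift [0.0006 0.0027 0.0006] turn [-0.0011  0.0018 -0.0207]
```

Emit:
arm_command(moves=[0,-0.002,0,0,0,-0.008,-0.7,0,-0.001,0,0,0,-0.006,-0.7])

```text
clock: 26.27
eef_pos: [0.5621, 0.0419, 0.1738]
tool_rot: [-0.493, 0.506, 0.503, 0.498]
ft_force: [-3.4, 0.5, 1.8]
grip_width: 0.0726
```

Emit:
arm_command(moves=[0,0.006,0,0,0,0,-0.7,0,0.02,0,0,0,0,-0.7,0,0.03,0,0,0,0,-0.7,-0.02,0.03,0,0,0,0,-0.7,-0.03,0.03,0,0,0,0,-0.7,-0.03,0.03,0,0,0,0,-0.7,-0.03,0.03,0,0,0,0,-0.7,0,0,0,0,0,0,-0.7])

```text
clock: 26.93
eef_pos: [0.3838, 0.0427, 0.2853]
tool_rot: [-0.495, 0.504, 0.501, 0.5]
ft_force: [0.2, 0.2, 0.4]
grip_width: 0.0724
```

```bash
python3 -c "
from h import *
go(0.42,0.0425,0.25,179.65)
n='top'
im=bot.camera(n)[:,:,::-1];cv2.imwrite('pics/top12.png',im)
v=rect(n,im,.55,.69,-.1,.19,.019,.00037);cv2.imwrite('pics/r12.png',v)
n='scene'
im=bot.camera(n)[:,:,::-1];cv2.imwrite('pics/scene12.png',im);cv2.imwrite('pics/s12.png',cv2.resize(im[180:300,225:345],None,fx=5,fy=5,interpolation=cv2.INTER_CUBIC))
"
```

```text
clk 26.93 pos [0.3838 0.0427 0.2853] w 0.0724 F [0.2 0.2 0.4] tool shift [ 0.0349 -0.0366  0.    ] turn [-0.0021  0.0019 -0.0103]
```

View pics/r12.png

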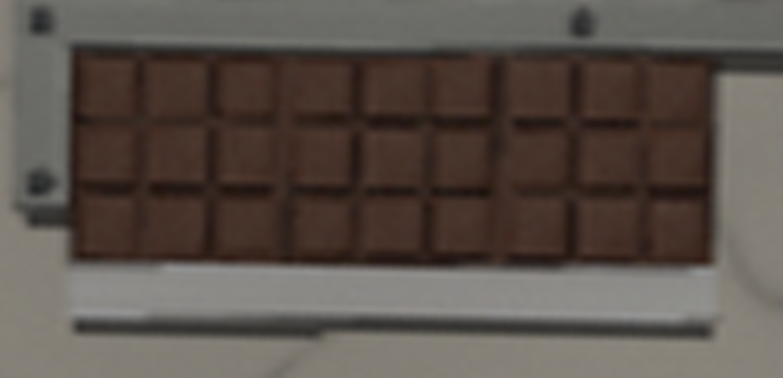

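View pics/s12.png

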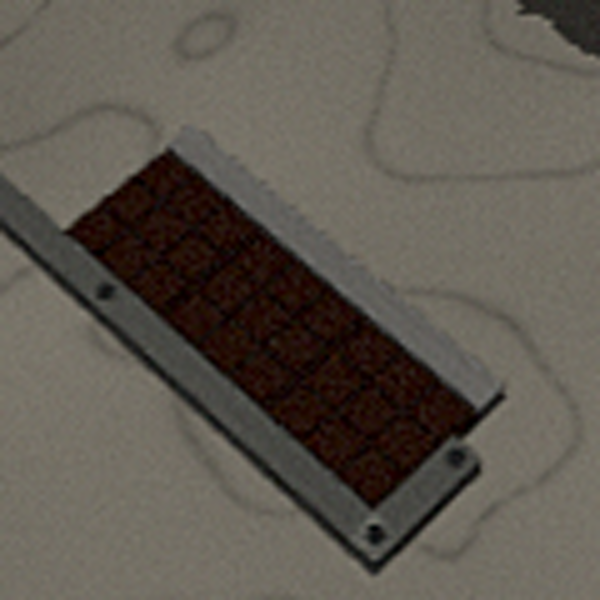

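View pics/top12.png

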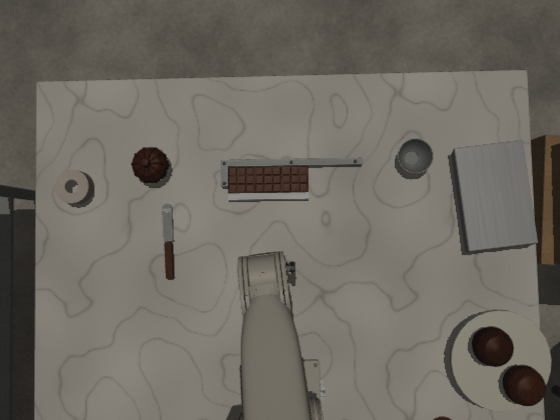

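The bar lies flush along the whole row, and bar and row share a centre at column 392. No gaps show, and the bystanders are where they started. I'll hand the job in.

```bash
python3 -c "
from workcell import bot
print(bot.job_done())"
```

```text
the job is handed in; nothing more can be done
None
```

The three tablets are closed up in the steel corner and the bar lies flush along their front. I handed the job in with the gripper well clear, at about 27 s of the 72 s allowed.

**What I did:**
- I pushed each tablet back to the rail with two fingertips until I felt contact at about 11 N.
- I then slid the row along the rail until it pressed on the stop at about 9 N.
- I set the bar down about 38 mm in front of the row, let go, and pushed it square onto the tablets at about 8 N.

**Last checks:**
- **Row:** it shows straight on the rail and against the stop, with no visible gaps. It measures about 237.5 mm in the picture, against a nominal 240 mm.
- **Bar:** it spans columns 68–716 and the row 71–713 in the enlarged top view. Their centres agree to within about half a millimetre, and no gap shows in either camera view.
- **Bystanders:** the pumpkin, bowl and palette knife are at the same pixels as at the start.

**What went wrong on the way:**
- The tool drifted up about 20 mm during the first push on c, so I repeated that push.
- The fingertips scraped the bench once, with about 39 N upward and 26 N sideways at the wrist. The robot's limits are 120 N at the wrist and 40 N for the arm or gripper body.
- The last joint hit its range stop before I pushed a, so I used the half-turned pose from there on.

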